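Remotes back into their tray

ROBOT

A 7-joint arm with a two-finger parallel gripper is mounted at the origin on the work surface. World frame = base frame: x ahead of the robot, y to its left, z up, the work surface at z = 0. Lengths are in mm, angles in rad, forces in N, time in s.
With the tool pointing down it reaches from about 400 to 875 mm from the base axis. Payload 4.4 kg.
Tool frame: the origin (TCP) lies at the very end of the fingers, on their centre line; the grasp point (between the pads) lies 19 mm behind it (ctrl.grip_point_offset is the distance from the TCP to the grasp point, in mm); z points along the fingers, y is the line along which they close (so a half turn about z gives the same grasp; the last joint's range is limited). The gripper opens to 85 mm and grips with 20 to 120 N. Pads are 22 mm wide; open, the fingers measure 114 mm over their backs; the gripper's body (76 mm by 85 mm) begins 54 mm behind the grasp point. The pads swing forward as they close: fully open they stand 13 mm farther back than shut.
Start: joints at [-0.066, 0.628, 0.038, 1.517, -0.027, 0.996, -0.02], TCP at [650.014, 0.027, 231.313] pointing down, gripper open.
Joint ranges: [-3.06, 3.06], [-0.37, 2.12], [-1.25, 1.32], [0.18, 2.47], [-1.1, 4.24], [0.23, 1.98], [-2.94, 2.94]. Speed limits (rad/s): [2.57, 2.57, 3.14, 3.14, 3.14, 3.14, 3.14].

INTERFACE

Orientations are given as [roll, pitch, yaw] about the fixed x, y, z axes, in that order (R = Rz(yaw) Ry(pitch) Rx(roll)).
In Python, from cell import ctrl gives the robot as it stands.
- The arm moves only by the tool jog_arm, never from a script. Its argument "increments" is one flat list of numbers, 7 for each row, row after row: the finger opening in cm, from 0 to 8.54, then the shift along the tool's x, y, z in cm, then the turn, a rotation vector about the tool's x, y, z in degrees. In form: [fingers, x, y, z, rx, ry, rz, fingers, x, y, z, rx, ry, rz, ...]. A call has 1 to 20 rows; each row is the pose to reach, as a shift and turn from the pose commanded when the call began, along the tool's axes at that moment; what a row does not reach only later rows make up. A row lasts 1/10 s, in which the tool goes at most 50 mm and 8.59 degrees, less where a joint would pass 70% of its speed; a pose out of reach is approached as far as the arm can. A call with a gripper value outside its range is refused whole. The fingers move at their own pace and stop on an object; the grip force is fixed at half the most. Time passes only in rows, so rows that repeat a pose let the fingers close. It gives the time, the measured TCP pose, the force, the opening and the grip force at its end, in the units of the state.
- ctrl.read_state(): the state, without advancing time (a new reading comes with each control period).
- ctrl.get_image(name): name is "scene" or "side" or "wrist"; returns the picture (384x512x3 uint8, red, green, blue); there is no depth.
- ctrl.camera_params(name): a dict with "fx", "fy", "cx", "cy" (pixels), "extrinsics" (4x4, takes a point from world to camera coordinates). Camera axes: x right, y down, z forward; pixel columns grow to the right and rows downward; lengths in mm; the calibration is good to about 2 mm. A picture is of the moment at which its call begins: read the wrist's pose just before it. camera_params takes no time and is no camera call; for the wrist camera it gives the pose at the moment of the call.
- ctrl.finish_job(): hands the job in; it is judged then, once.
The state is a dict: "clock": time; "qpos": joint angles; "qd": joint speeds; "tau": joint torques, N m; "eef_pos": TCP position; "tool_rot": TCP orientation; "force": force on the tool from outside, world axes, zero at the start; "torque": the same for the moment, N m; "width": finger opening in mm; "gripper_force": force on a finger pad.
Only numpy, scipy, OpenCV 4.12 (cv2) and the standard library are available. Lean on these libraries where they do the work, as an engineer would, in place of code of your own. Each camera call takes 0.05 s, during which the arm holds its last target. There are 200 camera calls.

TASK

Put the four remote controls away in the low tray: lay each one flat, keys up, inside the bay cut to its length, the longest in the longest bay and so on down to the shortest. Set them down rather than dropping them, and leave the power bank and the chrome torch where they lie.

Things in the scene. Friction and masses are not known exactly. Their poses are not given: they have to be found in the camera images.
- tv_remote_mid (a point): the television remote, the longest: grey plastic bar with a direction ring, two rockers and a number pad of black keys on top. 160 long, 46 wide, 22 high (mm), loose, flat on the shelf with its keys up. The point is its centre, half-way up (11 mm over its flat underside); x runs along its length, y across its width, z up out of the keys. The keys stand 2 mm proud.
- soundbar_remote_mid (a point): the soundbar remote, second longest: grey plastic bar with one large ring and a few black keys on top. 130 long, 44 wide, 20 high (mm), loose, flat on the shelf with its keys up. The point is its centre, half-way up (10 mm over its flat underside); x runs along its length, y across its width, z up out of the keys. The keys stand 2 mm proud.
- streaming_remote_mid (a point): the streaming-box remote, third longest and narrowest: grey plastic bar with a small ring, six round keys and a rocker on top. 104 long, 38 wide, 18 high (mm), loose, flat on the shelf with its keys up. The point is its centre, half-way up (9 mm over its flat underside); x runs along its length, y across its width, z up out of the keys. The keys stand 2 mm proud.
- light_remote_mid (a point): the lamp remote, the shortest: stubby grey plastic bar with five rows of three small round keys on top. 80 long, 40 wide, 18 high (mm), loose, flat on the shelf with its keys up. The point is its centre, half-way up (9 mm over its flat underside); x runs along its length, y across its width, z up out of the keys. The keys stand 2 mm proud.
- bay_tv: the longest of the tray's four white open bays, for the television remote: inside 180 by 62 mm. Fixed. Origin: centre of its underside; x along its length, z up. Its floor is 3 mm above the origin (6 mm above the shelf); its 3 mm thick lip stands 6 mm above that floor. The bays lie parallel in one row, 80 mm apart, in any order, each 68 mm wide outside.
- bay_soundbar: the second longest of the tray's four white open bays, for the soundbar remote: inside 150 by 62 mm. Fixed. Origin: centre of its underside; x along its length, z up. Its floor is 3 mm above the origin (6 mm above the shelf); its 3 mm thick lip stands 6 mm above that floor. All bays are in one low wooden tray, 210 by 334 mm, rim 14 mm above the shelf, at the robot's left.
- bay_streaming: the third longest of the tray's four white open bays, for the streaming remote: inside 124 by 62 mm. Fixed. Origin: centre of its underside; x along its length, z up. Its floor is 3 mm above the origin (6 mm above the shelf); its 3 mm thick lip stands 6 mm above that floor. A 3 mm thin blue coaster lies between robot and tray.
- bay_light: the shortest of the tray's four white open bays, for the light remote: inside 100 by 62 mm. Fixed. Origin: centre of its underside; x along its length, z up. Its floor is 3 mm above the origin (6 mm above the shelf); its 3 mm thick lip stands 6 mm above that floor. Fixed equipment up to 240 mm high stands over 0.48 m to either side of the middle line.
- power_bank_mid (a point): look-alike, not for the tray: grey plastic pocket power bank, 128 long, 42 wide, 20 high (mm), both ends half-round, no keys, loose, lying flat. The point is its centre, half-way up; x along its length, z up. Leave it where it lies. Fixed things nearby: a 64 mm high soundbar along the far edge of the shelf.
- torch_mid (a point): look-alike, not for the tray: chrome lighter-shaped torch, 78 long, 34 wide, 18 high (mm), with a lid seam and one button, loose, lying flat. The point lies half-way up, 1 mm from the middle of its length; x along its length, z up. Leave it where it lies. Fixed nearby: a glass ashtray with coins, 104 mm wide, 30 mm high, beyond the remotes.
Not all that is in view belongs to the job. Leave any blue look-alike of the part that bears light_remote_mid alone. Leave any green look-alike of the part that bears streaming_remote_mid alone.

How it is judged (in metres and radians):
At the end, for the whole second after the job is handed in: Each remote lies flat on the floor of its own bay (its centre within 18 mm of the bay's centre seen from above, within 3 mm of its full depth, tilted under 0.08 rad, lengthwise within 0.35 rad), keys up, released and at rest; the power bank and the torch are within 20 mm of where they lay (horizontal distance between tv_remote_mid and bay_tv below 0.018 m and z of tv_remote_mid in the frame of bay_tv between 0.01 and 0.017 m and angle between each of tv_remote_mid, soundbar_remote_mid, streaming_remote_mid, light_remote_mid's own z axis and vertical below 0.08 rad and angle between the x axis of tv_remote_mid and the x axis of bay_tv, either way round below 0.35 rad and linear speed of each of tv_remote, soundbar_remote, streaming_remote, light_remote, power_bank, torch below 0.02 m/s and contact force between the fingers and tv_remote below 0.05 N and horizontal distance between soundbar_remote_mid and bay_soundbar below 0.018 m and z of soundbar_remote_mid in the frame of bay_soundbar between 0.009 and 0.016 m and angle between the x axis of soundbar_remote_mid and the x axis of bay_soundbar, either way round below 0.35 rad and contact force between the fingers and soundbar_remote below 0.05 N and horizontal distance between streaming_remote_mid and bay_streaming below 0.018 m and z of streaming_remote_mid in the frame of bay_streaming between 0.008 and 0.015 m and angle between the x axis of streaming_remote_mid and the x axis of bay_streaming, either way round below 0.35 rad and contact force between the fingers and streaming_remote below 0.05 N and horizontal distance between light_remote_mid and bay_light below 0.018 m and z of light_remote_mid in the frame of bay_light between 0.008 and 0.015 m and angle between the x axis of light_remote_mid and the x axis of bay_light, either way round below 0.35 rad and contact force between the fingers and light_remote below 0.05 N and distance of each of power_bank_mid, torch_mid from where it was at the start of the episode below 0.02 m); the robot touches nothing.
It fails at once if a remote is let fall: clear of the fingers with its centre more than 60 mm above the shelf ((height (world z) of tv_remote_mid above 0.06 m and contact force between the fingers and tv_remote below 0.05 N) or (height (world z) of soundbar_remote_mid above 0.06 m and contact force between the fingers and soundbar_remote below 0.05 N) or (height (world z) of streaming_remote_mid above 0.06 m and contact force between the fingers and streaming_remote below 0.05 N) or (height (world z) of light_remote_mid above 0.06 m and contact force between the fingers and light_remote below 0.05 N)).
It fails at once if the power bank or the torch is moved more than 20 mm from where it lay (distance of any of power_bank_mid, torch_mid from where it was at the start of the episode above 0.02 m).
It also fails if it takes over 99 s, if anything falls off the work surface, if the arm or the gripper's body presses on something with over 40 N, if the wrist force passes 120 N, or if a joint passes its speed limit or range.

## Working session

There is one attempt and no reset: what is moved stays moved. The work goes in short steps, Python scripts to look and compute and a tool call to move; the robot and the scene stay as the last step left them, time stands still between calls to the robot, and variables do not carry over. Pictures are saved under pics/ and viewed, at most 14 in all, crops included, and the job is handed in when it is done.

Besides the shell and the picture viewer there is one more tool, called after "Call:" as a command line: name --argument value ..., lists and objects as JSON in quotes. jog_arm: Moves the arm, as the interface text tells. Its arguments: {"type":"object","properties":{"increments":{"type":"array","items":{"type":"number"}}},"required":["increments"]}

```bash
mkdir -p pics; ls
python3 - <<'E'
from cell import ctrl
import cv2,numpy as np
s=ctrl.read_state();print(s)
for n in("scene","side","wrist"):
    p=ctrl.camera_params(n);print(n,{k:np.round(v,3).tolist() for k,v in p.items()})
    cv2.imwrite(f"pics/{n}0.png",ctrl.get_image(n)[:,:,::-1])
E
```

```text
pics
{'clock': 0.0, 'qpos': array([-0.06579256,  0.62937351,  0.03843777,  1.51837783, -0.02702099,
        0.99630025, -0.01997169]), 'qd': array([ 1.88924978e-04, -6.83044567e-05, -1.09284567e-03,  1.72266844e-04,
       -2.97122459e-04, -1.19078391e-03,  5.70030227e-04]), 'tau': array([-1.11932164e-03, -5.63405585e+01,  1.22606792e+00, -1.93450052e+01,
        1.09587883e-02,  1.05136272e-02, -8.84369996e-06]), 'eef_pos': array([6.49365396e+02, 3.22312929e-02, 2.30368124e+02]), 'tool_rot': array([-3.13965144e+00,  7.22604130e-06,  1.57080893e+00]), 'force': array([-0.28186015, -0.26461863, -0.52266561]), 'torque': array([ 0.00892792, -0.04880031,  0.08159433]), 'gripper_force': 0.0, 'width': 85.54097469401634}
scene {'fx': 437.305, 'fy': 437.305, 'cx': 252.064, 'cy': 186.058, 'extrinsics': [[0.068, 0.998, -0.016, -9.905], [0.674, -0.058, -0.737, -326.022], [-0.736, 0.039, -0.676, 1644.134], [0.0, 0.0, 0.0, 1.0]]}
side {'fx': 486.553, 'fy': 486.553, 'cx': 259.14, 'cy': 197.223, 'extrinsics': [[0.746, -0.666, 0.012, -401.774], [-0.5, -0.573, -0.649, 258.981], [0.439, 0.478, -0.761, 1180.863], [0.0, 0.0, 0.0, 1.0]]}
wrist {'fx': 345.626, 'fy': 345.626, 'cx': 256.429, 'cy': 192.843, 'extrinsics': [[1.0, -0.001, -0.002, -648.151], [-0.0, -0.957, 0.291, -37.377], [-0.002, -0.291, -0.957, 380.954], [0.0, 0.0, 0.0, 1.0]]}
```

View pics/scene0.png

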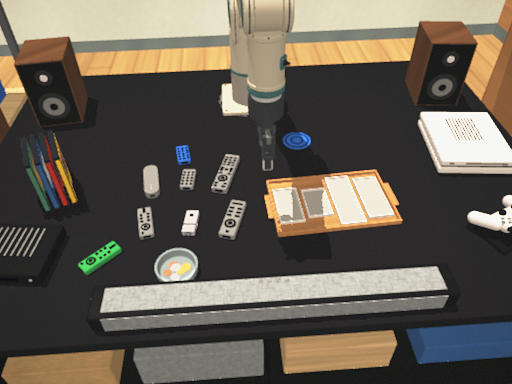

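View pics/side0.png

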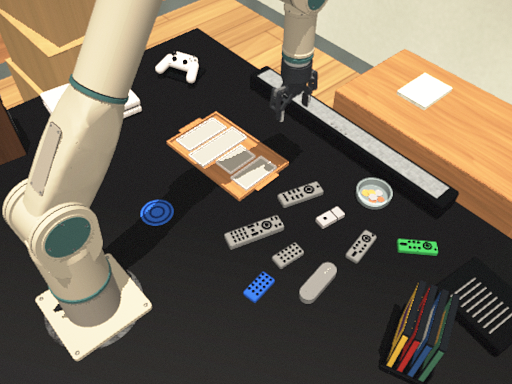

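View pics/wrist0.png

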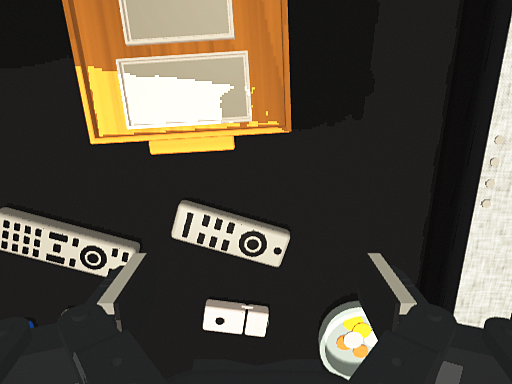

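The scene view shows the grey objects at px (228,173) tv, (232,219) soundbar, (145,222) streaming, (188,179) light, (151,181) power bank and (190,222) torch. The tray spans about (268–400, 172–235), and the blue and green decoys are at (183,154) and (100,257).

```bash
cat > h.py <<'E'
from cell import ctrl
import cv2,numpy as np
def ray(p,uv,z):
    E=np.array(p["extrinsics"]);R=E[:3,:3];t=E[:3,3];C=-R.T@t
    uv=np.atleast_2d(uv).astype(float)
    d=np.c_[(uv[:,0]-p["cx"])/p["fx"],(uv[:,1]-p["cy"])/p["fy"],np.ones(len(uv))]@R
    return C+d*((z-C[2])/d[:,2])[:,None]
def blobs(p,im,lo=70,z=20,amin=100):
    """bright blobs on the black shelf: rectangle on plane z -> centre,size,angle"""
    hsv=cv2.cvtColor(im,cv2.COLOR_RGB2HSV)
    m=((hsv[...,2]>lo)).astype(np.uint8)
    m=cv2.morphologyEx(m,cv2.MORPH_CLOSE,np.ones((7,7)))
    cs,_=cv2.findContours(m,cv2.RETR_EXTERNAL,cv2.CHAIN_APPROX_NONE)
    out=[]
    for c in cs:
        if cv2.contourArea(c)<amin: continue
        c=c[:,0]; w=ray(p,c,z)[:,:2].astype(np.float32)
        (x,y),(a,b),th=cv2.minAreaRect(w)
        if a<b: a,b,th=b,a,th+90
        th=(th+90)%180-90
        ed=c[:,0].min()<2 or c[:,1].min()<2 or c[:,0].max()>509 or c[:,1].max()>381
        out.append((c.mean(0).round(),(round(x,1),round(y,1)),(round(a,1),round(b,1)),round(th,1),'EDGE' if ed else ''))
    return out
def grab(n,f=None):
    p=ctrl.camera_params(n);im=ctrl.get_image(n)
    if f: cv2.imwrite(f"pics/{f}.png",im[:,:,::-1])
    return p,im
E
python3 - <<'E'
from h import *
p=ctrl.camera_params("scene");im=cv2.imread("pics/scene0.png")[:,:,::-1].copy()
for b in blobs(p,im,amin=60):
    if 60<b[0][0]<420 and 130<b[0][1]<280: print(*b)
print(ray(p,[[268,175],[392,172],[400,222],[275,235],[297,141]],14).round())
E
```

```text
[ 99. 257.] (729.5, -415.0) (105.3, 50.3) -47.1 
[190. 222.] (631.0, -197.1) (90.7, 40.4) -6.3 
[145. 222.] (619.9, -317.1) (117.4, 39.7) 10.5 
[232. 219.] (625.6, -84.9) (143.7, 48.5) -17.3 
[330. 203.] (579.8, 189.2) (364.8, 225.5) -86.5 
[151. 181.] (453.7, -318.3) (154.0, 45.8) 6.6 
[225. 173.] (436.5, -98.5) (180.3, 52.6) -16.7 
[267. 162.] (393.3, 29.6) (87.2, 30.8) -4.8 
[185. 168.] (395.3, -219.3) (216.8, 53.0) 7.1 
[297. 140.] (297.2, 133.5) (91.9, 91.8) -5.2 
[266. 136.] (269.2, 37.9) (99.5, 53.7) -5.2 
[[453.  27.  14.]
 [471. 396.  14.]
 [671. 356.  14.]
 [689.  23.  14.]
 [293. 137.  14.]]
```

Call:
jog_arm --increments '[8.5, -20, -6, -8, 0, 0, 90, 8.5, -20, -6, -8, 0, 0, 90, 8.5, -20, -6, -8, 0, 0, 90, 8.5, -20, -6, -8, 0, 0, 90, 8.5, -20, -6, -8, 0, 0, 90, 8.5, -20, -6, -8, 0, 0, 90, 8.5, -20, -6, -8, 0, 0, 90, 8.5, -20, -6, -8, 0, 0, 90, 8.5, -20, -6, -8, 0, 0, 90, 8.5, -20, -6, -8, 0, 0, 90, 8.5, -20, -6, -8, 0, 0, 90, 8.5, -20, -6, -8, 0, 0, 90, 8.5, -20, -6, -8, 0, 0, 90]'

```text
clock: 1.45
eef_pos: [589.9, -199.8, 311.0]
tool_rot: [-3.141, 0.001, 0.002]
force: [-0.2, 0.4, -0.3]
width: 85.1
gripper_force: 0.0
```

Run:
```python
from h import *
print(ctrl.read_state()["eef_pos"],ctrl.read_state()["tool_rot"],ctrl.read_state()["qpos"].round(2))
p,im=grab("wrist","w1")
for b in blobs(p,im,z=18,lo=60): print(*b)
```

```text
[ 589.92075905 -199.776675    311.04666823] [-3.14141544e+00  5.10668497e-04  2.04733358e-03] [-0.    0.55  0.47  1.5  -0.27  1.15 -1.05]
[434. 368.] (246.6, -475.1) (65.9, 14.2) -7.1 EDGE
[ 40. 323.] (325.3, 122.6) (33.2, 12.4) -89.9 
[277. 319.] (332.2, -230.5) (88.9, 40.3) 8.6 
[392. 283.] (397.9, -395.3) (118.9, 30.2) 29.4 
[121. 282.] (397.4, -2.9) (119.1, 30.2) -29.3 
[265. 248.] (448.8, -211.2) (84.2, 39.8) -4.9 
[508. 241.] (460.1, -548.5) (80.2, 13.8) 22.0 EDGE
[342. 248.] (447.5, -318.6) (137.1, 45.7) 8.3 
[185. 257.] (431.1, -98.0) (167.2, 46.3) -16.8 
[255. 121.] (623.1, -196.3) (80.2, 36.1) -8.0 
[350. 128.] (612.4, -316.5) (104.1, 39.3) 10.5 
[ 45. 156.] (573.9, 71.5) (229.1, 139.8) -6.1 EDGE
[165. 122.] (618.8, -85.2) (130.8, 45.3) -17.4 
[444.  34.] (722.8, -414.7) (107.5, 42.0) -47.2 EDGE
[280.  11.] (741.1, -225.4) (97.0, 33.1) -89.9 EDGE
```

View pics/w1.png

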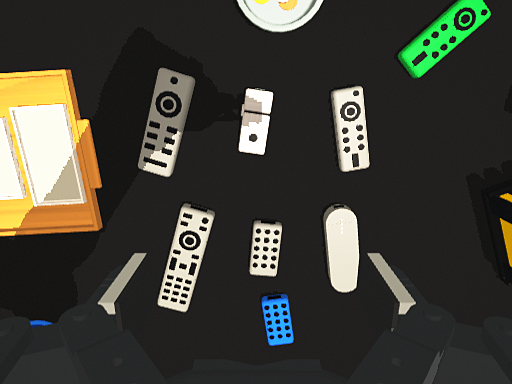

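The wrist view shows all six grey objects cleanly: tv (185,257), soundbar (165,122), streaming (350,128), light (265,248), torch (255,121), power bank (342,248). Next I'll look over the tray.

Call:
jog_arm --increments '[8.5, 1, -39, 0, 0, 0, 0, 8.5, 1, -39, 0, 0, 0, 0, 8.5, 1, -39, 0, 0, 0, 0, 8.5, 1, -39, 0, 0, 0, 0, 8.5, 1, -39, 0, 0, 0, 0, 8.5, 1, -39, 0, 0, 0, 0, 8.5, 1, -39, 0, 0, 0, 0, 8.5, 1, -39, 0, 0, 0, 0, 8.5, 1, -39, 0, 0, 0, 0, 8.5, 1, -39, 0, 0, 0, 0, 8.5, 1, -39, 0, 0, 0, 0, 8.5, 1, -39, 0, 0, 0, 0]'

```text
clock: 2.7
eef_pos: [600.3, 187.8, 311.6]
tool_rot: [3.141, -0.0, -0.003]
force: [0.2, 0.0, 0.2]
width: 85.0
gripper_force: 0.0
```

Run:
```python
from h import *
s=ctrl.read_state();print(s["eef_pos"],s["tool_rot"],s["qpos"].round(2))
p,im=grab("wrist","w2")
```

```text
[600.33849213 187.84028119 311.60806935] [ 3.14094620e+00 -3.65913110e-04 -2.78484692e-03] [-0.62  0.56  0.46  1.48 -0.26  1.16 -1.69]
```

View pics/w2.png

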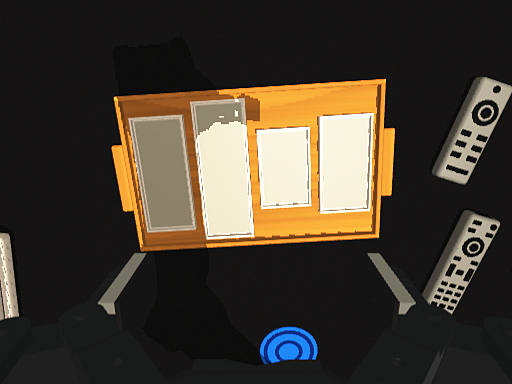

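The tray view shows the bays from left (+y) to right at px (162,173), (222,168), (284,166) and (345,163). By length they look like soundbar, tv, light and streaming.

Run:
```python
from h import *
p=ctrl.camera_params("wrist");im=cv2.imread("pics/w2.png")
hsv=cv2.cvtColor(im,cv2.COLOR_BGR2HSV)
m=((hsv[...,1]<90)&(hsv[...,2]>60)).astype(np.uint8)
m[:80]=0;m[245:]=0;m[:,:115]=0;m[:,390:]=0
m=cv2.morphologyEx(m,cv2.MORPH_OPEN,np.ones((3,3)));m=cv2.morphologyEx(m,cv2.MORPH_CLOSE,np.ones((7,7)))
for c in cv2.findContours(m,0,cv2.CHAIN_APPROX_NONE)[0]:
    if cv2.contourArea(c)<1500: continue
    w=ray(p,c[:,0],12)[:,:2].astype(np.float32);print(cv2.minAreaRect(w))
```

```text
((571.709228515625, 152.14938354492188), (106.90987396240234, 67.6513900756836), 3.403715133666992)
((562.4874267578125, 311.19842529296875), (156.1481475830078, 69.25438690185547), 3.4520926475524902)
((576.4820556640625, 72.97532653808594), (131.01028442382812, 68.99127960205078), 3.425340414047241)
((566.7089233398438, 231.90414428710938), (186.65924072265625, 67.78719329833984), 3.3971927165985107)
```

```bash
cat >> h.py <<'E'
from scipy.spatial.transform import Rotation as Ro
def inc(*tg):
    """tool-axis increments (cm, deg) from the present pose to targets (x,y,z mm, yaw deg)"""
    s=ctrl.read_state();R=Ro.from_euler("xyz",s["tool_rot"])
    print("t",round(s["clock"],2),s["eef_pos"].round(1),"yaw",np.degrees(s["tool_rot"][2]).round(1),"w",round(s["width"],1),"F",s["force"].round(1),"g",round(s["gripper_force"],1))
    for x,y,z,a in tg:
        d=R.inv().apply(np.array([x,y,z])-s["eef_pos"])/10
        r=(R.inv()*Ro.from_euler("xyz",[180,0,a],degrees=True)).as_rotvec(degrees=True)
        print((x,y,z,a),"->",np.r_[d,r].round(2))
E
python3 -c "
from h import *
inc((619,-85,90,-17.4))"
```

```text
t 2.75 [600.3 188.1 311.6] yaw -0.2 w 84.8 F [ 0.2  0.5 -0.2] g 0.0
(619, -85, 90, -17.4) -> [ 1.930e+00  2.730e+01  2.217e+01  2.000e-02 -2.000e-02  1.725e+01]
```

Call:
jog_arm --increments '[6.5, 1.9, 27.4, 22.2, 0, 0, 17.2, 6.5, 1.9, 27.4, 22.2, 0, 0, 17.2, 6.5, 1.9, 27.4, 22.2, 0, 0, 17.2, 6.5, 1.9, 27.4, 22.2, 0, 0, 17.2, 6.5, 1.9, 27.4, 22.2, 0, 0, 17.2, 6.5, 1.9, 27.4, 22.2, 0, 0, 17.2, 6.5, 1.9, 27.4, 22.2, 0, 0, 17.2, 6.5, 1.9, 27.4, 22.2, 0, 0, 17.2, 6.5, 1.9, 27.4, 22.2, 0, 0, 17.2, 6.5, 1.9, 27.4, 22.2, 0, 0, 17.2, 6.5, 1.9, 27.4, 22.2, 0, 0, 17.2]'

```text
clock: 3.85
eef_pos: [620.0, -82.1, 90.4]
tool_rot: [-3.14, -0.002, -0.298]
force: [-0.2, -0.3, -0.4]
width: 65.1
gripper_force: 0.0
```

Run:
```python
from h import *
inc((619,-85,8,-17.4))
p,im=grab("wrist","w3")
for b in blobs(p,im,z=18,lo=60): print(*b)
```

```text
t 3.85 [620.  -82.1  90.4] yaw -17.1 w 65.1 F [-0.2 -0.3 -0.4] g 0.0
(619, -85, 8, -17.4) -> [-0.02  0.32  8.24 -0.09 -0.09  0.34]
[102. 378.] (520.7, 77.2) (24.0, 13.6) 73.0 EDGE
[174. 347.] (529.2, 11.2) (47.8, 9.3) -11.1 
[330. 343.] (496.1, -102.7) (50.0, 22.4) -17.0 
[496. 319.] (482.8, -225.2) (44.1, 13.5) 31.7 EDGE
[357. 273.] (551.4, -135.4) (49.8, 13.4) 6.6 
[156. 272.] (593.4, 1.5) (50.0, 13.6) -40.5 
[ 54. 252.] (628.3, 74.4) (131.5, 107.1) -85.9 EDGE
[260. 195.] (619.4, -84.2) (130.1, 43.7) -17.3 
[427. 144.] (623.7, -194.5) (79.8, 38.9) -8.1
```

View pics/w3.png

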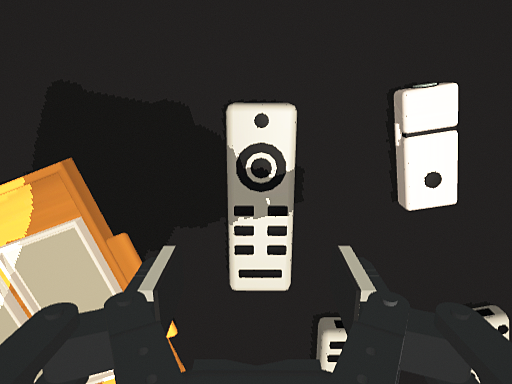

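The near view confirms the soundbar remote at (619.4, -84.2) and -17.3°, centred between the fingers at px (260,195). I'll descend and close.

Call:
jog_arm --increments '[6.5, 0, 0.2, 3, 0, 0, 0.3, 6.5, 0, 0.2, 6, 0, 0, 0.3, 6.5, 0, 0.2, 7.5, 0, 0, 0.3, 6.5, 0, 0.2, 8.2, 0, 0, 0.3, 6.5, 0, 0.2, 8.2, 0, 0, 0.3, 3, 0, 0.2, 8.2, 0, 0, 0.3, 3, 0, 0.2, 8.2, 0, 0, 0.3, 3, 0, 0.2, 8.2, 0, 0, 0.3, 3, 0, 0.2, 8.2, 0, 0, 0.3, 3, 0, 0.2, 8.2, 0, 0, 0.3, 3, 0, 0.2, 8.2, 0, 0, 0.3]'

```text
clock: 5.0
eef_pos: [619.7, -86.1, 9.0]
tool_rot: [-3.141, -0.003, -0.305]
force: [-0.6, 0.5, 6.1]
width: 42.2
gripper_force: 61.7
```

```bash
python3 -c "
from h import *
s=ctrl.read_state()['eef_pos']
inc((s[0],s[1],80,-17.4),(562.5,311.2,80,3.4),(562.5,311.2,s[2]+6.5,3.4))"
```

```text
t 5.0 [619.7 -86.1   9. ] yaw -17.5 w 42.2 F [-0.6  0.5  6.1] g 61.7
(np.float64(619.6680038025969), np.float64(-86.07024052406324), 80, -17.4) -> [ 0.02 -0.   -7.1  -0.04 -0.16 -0.1 ]
(562.5, 311.2, 80, 3.4) -> [-1.738e+01 -3.617e+01 -7.120e+00 -1.000e-02 -1.600e-01 -2.090e+01]
(562.5, 311.2, np.float64(15.50312490953105), 3.4) -> [-1.740e+01 -3.617e+01 -6.700e-01 -1.000e-02 -1.600e-01 -2.090e+01]
```

Call:
jog_arm --increments '[3, 0, 0, -3, 0, 0, 0, 3, 0, 0, -7, 0, 0, 0, 3, -2, -4, -7.1, 0, 0, -3, 3, -4, -8, -7.1, 0, 0, -6, 3, -6, -12, -7.1, 0, 0, -9, 3, -8, -16, -7.1, 0, 0, -12, 3, -10, -20.5, -7.1, 0, 0, -15, 3, -12, -25, -7.1, 0, 0, -18, 3, -14, -29, -7.1, 0, 0, -20.9, 3, -16, -33, -7.1, 0, 0, -20.9, 3, -17, -35.5, -7.1, 0, 0, -20.9, 3, -17.4, -36.2, -7.1, 0, 0, -20.9, 3, -17.4, -36.2, -7.1, 0, 0, -20.9, 3, -17.4, -36.2, -7.1, 0, 0, -20.9, 3, -17.4, -36.2, -7.1, 0, 0, -20.9]'

```text
clock: 6.5
eef_pos: [562.2, 308.8, 78.6]
tool_rot: [3.14, -0.0, 0.056]
force: [-0.6, 0.2, -0.9]
width: 41.8
gripper_force: 61.4
```

Run:
```python
from h import *
inc((562.5,311.2,15.5,3.4))
p,im=grab("wrist","w4")
```

```text
t 6.5 [562.2 308.8  78.6] yaw 3.2 w 41.8 F [-0.6  0.2 -0.9] g 61.4
(562.5, 311.2, 15.5, 3.4) -> [ 0.04 -0.25  6.31  0.09 -0.02 -0.2 ]
```

View pics/w4.png

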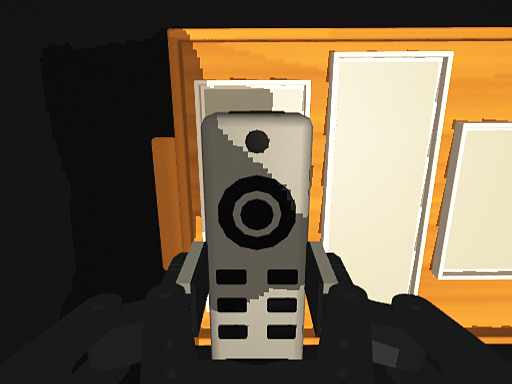

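The soundbar remote is held level above its bay, with its far end inside the left bay's frame at px (255,100). I'll lower it.

Call:
jog_arm --increments '[3, 0, -0.2, 3, 0, 0, 0, 3, 0, -0.2, 5, 0, 0, 0, 3, 0, -0.2, 5.7, 0, 0, 0, 3, 0, -0.2, 6.1, 0, 0, 0, 3, 0, -0.2, 6.3, 0, 0, 0, 3, 0, -0.2, 6.3, 0, 0, 0, 3, 0, -0.2, 6.3, 0, 0, 0]'

```text
clock: 7.25
eef_pos: [561.9, 313.9, 16.2]
tool_rot: [-3.141, -0.001, 0.059]
force: [-0.1, 0.1, -1.4]
width: 42.0
gripper_force: 61.4
```

Call:
jog_arm --increments '[3, 0, 0.2, 0.1, 0, 0, 0, 3, 0, 0.2, 0.1, 0, 0, 0, 3, 0, 0.2, 0.1, 0, 0, 0]'

```text
clock: 7.55
eef_pos: [561.9, 312.1, 15.1]
tool_rot: [-3.141, -0.001, 0.059]
force: [0.0, 1.2, 3.2]
width: 42.2
gripper_force: 61.8
```

Contact, and it's on the floor. I'll release, rise, and plan the tv pick.

Call:
jog_arm --increments '[5.2, 0, 0, 0, 0, 0, 0, 5.8, 0, 0, 0, 0, 0, 0, 6.2, 0, 0, 0, 0, 0, 0, 6.2, 0, 0, -1, 0, 0, 0, 6.2, 0, 0, -4, 0, 0, 0, 6.5, 0, 0, -8, 0, 0, 0, 6.5, 0, 0, -8, 0, 0, 0]'

```text
clock: 8.25
eef_pos: [565.3, 312.9, 100.3]
tool_rot: [-3.138, -0.01, 0.059]
force: [0.2, -0.4, 0.6]
width: 65.0
gripper_force: 0.0
```

```bash
python3 -c "
from h import *
inc((431,-98,85,-16.8))"
```

```text
t 8.25 [565.3 312.9 100.3] yaw 3.4 w 65.0 F [ 0.2 -0.4  0.6] g 0.0
(431, -98, 85, -16.8) -> [-15.84  40.23   1.22  -0.31  -0.5   20.18]
```

Call:
jog_arm --increments '[6.5, -15.5, 40.2, 1, 0, 0, 20.2, 6.5, -15.5, 40.2, 1, 0, 0, 20.2, 6.5, -15.5, 40.2, 1, 0, 0, 20.2, 6.5, -15.5, 40.2, 1, 0, 0, 20.2, 6.5, -15.5, 40.2, 1, 0, 0, 20.2, 6.5, -15.5, 40.2, 1, 0, 0, 20.2, 6.5, -15.5, 40.2, 1, 0, 0, 20.2, 6.5, -15.5, 40.2, 1, 0, 0, 20.2, 6.5, -15.5, 40.2, 1, 0, 0, 20.2, 6.5, -15.5, 40.2, 1, 0, 0, 20.2, 6.5, -15.5, 40.2, 1, 0, 0, 20.2, 6.5, -15.5, 40.2, 1, 0, 0, 20.2, 6.5, -15.5, 40.2, 1, 0, 0, 20.2, 6.5, -15.5, 40.2, 1, 0, 0, 20.2]'

```text
clock: 9.65
eef_pos: [430.8, -97.6, 84.3]
tool_rot: [-3.141, 0.0, -0.291]
force: [0.7, -0.2, 0.0]
width: 65.2
gripper_force: 0.0
```

Run:
```python
from h import *
inc((430,-98,9,-16.8))
p,im=grab("wrist","w5")
for b in blobs(p,im,z=20,lo=60,amin=3000): print(*b)
p,im=grab("scene","s5")
```

```text
t 9.65 [430.8 -97.6  84.3] yaw -16.7 w 65.2 F [ 0.7 -0.2  0. ] g 0.0
(430, -98, 9, -16.8) -> [-0.07  0.07  7.53 -0.02  0.    0.14]
[479. 276.] (333.6, -227.9) (87.7, 43.5) 8.7 EDGE
[258. 194.] (429.9, -97.8) (160.0, 45.7) -16.8 
[426. 128.] (447.4, -207.8) (78.5, 42.2) -4.9 
[ 20. 123.] (514.2, 13.0) (121.1, 45.9) -28.9 EDGE
```

Call:
jog_arm --increments '[6.5, -0.1, 0, 3, 0, 0, 0, 6.5, -0.1, 0, 5.5, 0, 0, 0, 6.5, -0.1, 0, 7, 0, 0, 0, 6.5, -0.1, 0, 7.5, 0, 0, 0, 6.5, -0.1, 0, 7.5, 0, 0, 0, 3, -0.1, 0, 7.5, 0, 0, 0, 3, -0.1, 0, 7.5, 0, 0, 0, 3, -0.1, 0, 7.5, 0, 0, 0, 3, -0.1, 0, 7.5, 0, 0, 0, 3, -0.1, 0, 7.5, 0, 0, 0]'

```text
clock: 10.75
eef_pos: [429.8, -98.4, 10.0]
tool_rot: [-3.141, -0.001, -0.293]
force: [-0.1, 0.3, 6.5]
width: 44.3
gripper_force: 62.1
```

```bash
python3 -c "
from h import *
s=ctrl.read_state()['eef_pos']
inc((566.7,231.9,80,3.4),(566.7,231.9,s[2]+6,3.4))"
```

```text
t 10.75 [429.8 -98.4  10. ] yaw -16.8 w 44.3 F [-0.1  0.3  6.5] g 62.1
(566.7, 231.9, 80, 3.4) -> [  3.57 -35.58  -6.97  -0.04  -0.06 -20.19]
(566.7, 231.9, np.float64(15.992222616396058), 3.4) -> [  3.57 -35.58  -0.57  -0.04  -0.06 -20.19]
```

View pics/s5.png

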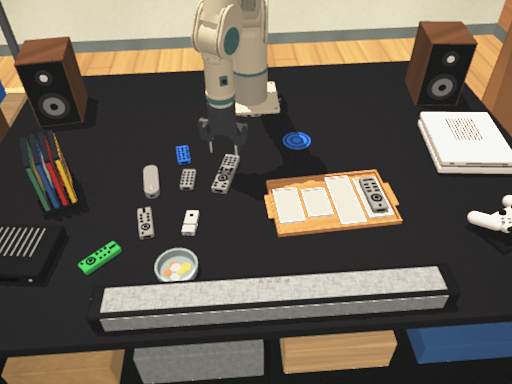

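The scene shows the soundbar remote lying in the right-hand bay at px (374,195), and the gripper on the tv remote. I'll carry the tv remote over.

Call:
jog_arm --increments '[3, 0, 0, -3, 0, 0, 0, 3, 0, 0, -7, 0, 0, 0, 3, 0.4, -4, -7, 0, 0, -3, 3, 0.8, -8, -7, 0, 0, -6, 3, 1.2, -12, -7, 0, 0, -9, 3, 1.6, -16, -7, 0, 0, -12, 3, 2, -20, -7, 0, 0, -15, 3, 2.4, -24, -7, 0, 0, -18, 3, 2.8, -28, -7, 0, 0, -20.2, 3, 3.2, -32, -7, 0, 0, -20.2, 3, 3.5, -34.5, -7, 0, 0, -20.2, 3, 3.6, -35.5, -7, 0, 0, -20.2, 3, 3.6, -35.5, -7, 0, 0, -20.2, 3, 3.6, -35.5, -7, 0, 0, -20.2, 3, 3.6, -35.5, -7, 0, 0, -20.2, 3, 3.6, -35.5, -7, 0, 0, -20.2]'

```text
clock: 12.35
eef_pos: [566.4, 229.2, 79.6]
tool_rot: [3.141, 0.0, 0.057]
force: [-0.2, 0.4, -0.8]
width: 44.3
gripper_force: 62.3
```

```bash
python3 -c "
from h import *
inc((566.7,231.9,16.5,3.4))"
```

```text
t 12.35 [566.4 229.2  79.6] yaw 3.2 w 44.3 F [-0.2  0.4 -0.8] g 62.3
(566.7, 231.9, 16.5, 3.4) -> [ 0.05 -0.27  6.31  0.02  0.02 -0.15]
```

Call:
jog_arm --increments '[3, 0, -0.1, 3, 0, 0, 0, 3, 0, -0.1, 5, 0, 0, 0, 3, 0, -0.1, 5.8, 0, 0, 0, 3, 0, -0.1, 6.2, 0, 0, 0, 3, 0, -0.1, 6.3, 0, 0, 0, 3, 0, -0.1, 6.4, 0, 0, 0, 3, 0, -0.1, 6.4, 0, 0, 0, 3, 0, -0.1, 6.4, 0, 0, 0]'

```text
clock: 13.15
eef_pos: [567.1, 232.1, 16.1]
tool_rot: [-3.141, -0.001, 0.059]
force: [-0.2, 0.1, 1.1]
width: 44.0
gripper_force: 62.5
```

Contact at the right height. Release and rise.

Call:
jog_arm --increments '[5.2, 0, 0, 0, 0, 0, 0, 5.8, 0, 0, 0, 0, 0, 0, 6.2, 0, 0, 0, 0, 0, 0, 6.2, 0, 0, -1, 0, 0, 0, 6.2, 0, 0, -4, 0, 0, 0, 6.2, 0, 0, -8, 0, 0, 0, 6.2, 0, 0, -8, 0, 0, 0, 6.2, 0, 0, -8, 0, 0, 0]'

```text
clock: 13.95
eef_pos: [567.2, 232.3, 96.9]
tool_rot: [-3.14, -0.002, 0.059]
force: [-1.0, -0.3, -0.9]
width: 62.0
gripper_force: 0.0
```

```bash
python3 -c "
from h import *
inc((447.5,-208.5,85,-4.9))"
```

```text
t 13.95 [567.2 232.3  96.9] yaw 3.4 w 62.0 F [-1.  -0.3 -0.9] g 0.0
(447.5, -208.5, 85, -4.9) -> [-14.57  43.29   1.1   -0.07  -0.13   8.31]
```

Call:
jog_arm --increments '[6.2, -14.5, 43.3, 1, 0, 0, 8.3, 6.2, -14.5, 43.3, 1, 0, 0, 8.3, 6.2, -14.5, 43.3, 1, 0, 0, 8.3, 6.2, -14.5, 43.3, 1, 0, 0, 8.3, 6.2, -14.5, 43.3, 1, 0, 0, 8.3, 6.2, -14.5, 43.3, 1, 0, 0, 8.3, 6.2, -14.5, 43.3, 1, 0, 0, 8.3, 6.2, -14.5, 43.3, 1, 0, 0, 8.3, 6.2, -14.5, 43.3, 1, 0, 0, 8.3, 6.2, -14.5, 43.3, 1, 0, 0, 8.3, 6.2, -14.5, 43.3, 1, 0, 0, 8.3, 6.2, -14.5, 43.3, 1, 0, 0, 8.3, 6.2, -14.5, 43.3, 1, 0, 0, 8.3, 6.2, -14.5, 43.3, 1, 0, 0, 8.3, 6.2, -14.5, 43.3, 1, 0, 0, 8.3]'

```text
clock: 15.45
eef_pos: [447.9, -207.6, 85.2]
tool_rot: [-3.141, 0.0, -0.083]
force: [0.5, 0.4, -0.4]
width: 62.0
gripper_force: 0.0
```

Run:
```python
from h import *
inc((447.5,-208.5,8,-4.9))
p,im=grab("wrist","w6")
for b in blobs(p,im,z=16,lo=60,amin=3000): print(*b)
```

```text
t 15.45 [ 447.9 -207.6   85.2] yaw -4.8 w 62.0 F [ 0.5  0.4 -0.4] g 0.0
(447.5, -208.5, 8, -4.9) -> [-0.03  0.1   7.72 -0.03  0.01  0.14]
[300. 335.] (341.1, -229.3) (68.4, 40.0) 8.8 
[263. 203.] (447.1, -211.5) (81.2, 39.8) -4.9 
[429. 186.] (444.5, -318.8) (133.1, 49.9) 8.1
```

Call:
jog_arm --increments '[6.2, -0.1, 0.4, 3, 0, 0, 0, 6.2, -0.1, 0.4, 5.5, 0, 0, 0, 6.2, -0.1, 0.4, 7, 0, 0, 0, 6.2, -0.1, 0.4, 7.7, 0, 0, 0, 6.2, -0.1, 0.4, 7.7, 0, 0, 0, 2.5, -0.1, 0.4, 7.7, 0, 0, 0, 2.5, -0.1, 0.4, 7.7, 0, 0, 0, 2.5, -0.1, 0.4, 7.7, 0, 0, 0, 2.5, -0.1, 0.4, 7.7, 0, 0, 0, 2.5, -0.1, 0.4, 7.7, 0, 0, 0, 2.5, -0.1, 0.4, 7.7, 0, 0, 0]'

```text
clock: 16.6
eef_pos: [446.6, -213.0, 9.4]
tool_rot: [3.141, -0.002, -0.085]
force: [-0.1, -0.0, 6.2]
width: 38.1
gripper_force: 60.8
```

```bash
python3 -c "
from h import *
s=ctrl.read_state()['eef_pos']
inc((571.7,152.1,80,3.4),(571.7,152.1,s[2]+6,3.4))"
```

```text
t 16.6 [ 446.6 -213.     9.4] yaw -4.9 w 38.1 F [-0.1 -0.   6.2] g 60.8
(571.7, 152.1, 80, 3.4) -> [ 9.360e+00 -3.744e+01 -7.060e+00  3.000e-02 -9.000e-02 -8.290e+00]
(571.7, 152.1, np.float64(15.43410359698809), 3.4) -> [ 9.350e+00 -3.744e+01 -6.000e-01  3.000e-02 -9.000e-02 -8.290e+00]
```

Call:
jog_arm --increments '[2.5, 0, 0, -3, 0, 0, 0, 2.5, 0, 0, -7, 0, 0, 0, 2.5, 1, -4, -7, 0, 0, -1, 2.5, 2, -8, -7, 0, 0, -2, 2.5, 3, -12, -7, 0, 0, -3, 2.5, 4, -16, -7, 0, 0, -4, 2.5, 5, -20, -7, 0, 0, -5, 2.5, 6, -24, -7, 0, 0, -6, 2.5, 7, -28, -7, 0, 0, -7, 2.5, 8, -32, -7, 0, 0, -8.2, 2.5, 8.8, -35.5, -7, 0, 0, -8.2, 2.5, 9.3, -37.3, -7, 0, 0, -8.2, 2.5, 9.3, -37.3, -7, 0, 0, -8.2, 2.5, 9.3, -37.3, -7, 0, 0, -8.2, 2.5, 9.3, -37.3, -7, 0, 0, -8.2, 2.5, 9.3, -37.3, -7, 0, 0, -8.2]'

```text
clock: 18.2
eef_pos: [570.4, 149.1, 78.6]
tool_rot: [3.141, 0.0, 0.055]
force: [-0.3, 0.7, 0.1]
width: 38.0
gripper_force: 60.6
```

```bash
python3 -c "
from h import *
inc((571.7,152.1,15.6,3.4))"
```

```text
t 18.2 [570.4 149.1  78.6] yaw 3.1 w 38.0 F [-0.3  0.7  0.1] g 60.6
(571.7, 152.1, 15.6, 3.4) -> [ 0.14 -0.3   6.3   0.03  0.01 -0.25]
```

Call:
jog_arm --increments '[2.5, 0.1, -0.1, 3, 0, 0, 0, 2.5, 0.1, -0.1, 5, 0, 0, 0, 2.5, 0.1, -0.1, 5.8, 0, 0, 0, 2.5, 0.1, -0.1, 6.2, 0, 0, 0, 2.5, 0.1, -0.1, 6.3, 0, 0, 0, 2.5, 0.1, -0.1, 6.3, 0, 0, 0, 2.5, 0.1, -0.1, 6.3, 0, 0, 0, 2.5, 0.1, -0.1, 6.3, 0, 0, 0]'

```text
clock: 19.0
eef_pos: [572.0, 152.1, 16.0]
tool_rot: [-3.141, -0.001, 0.058]
force: [-0.7, -0.2, -1.0]
width: 38.0
gripper_force: 60.6
```

Half a millimetre more, then release and rise.

Call:
jog_arm --increments '[2.5, 0, 0, 0.1, 0, 0, 0, 2.5, 0, 0, 0.1, 0, 0, 0, 4.8, 0, 0, 0.1, 0, 0, 0, 5.4, 0, 0, 0.1, 0, 0, 0, 6, 0, 0, 0.1, 0, 0, 0, 6, 0, 0, -1, 0, 0, 0, 6, 0, 0, -4, 0, 0, 0, 6, 0, 0, -8, 0, 0, 0, 6, 0, 0, -8, 0, 0, 0, 6, 0, 0, -8, 0, 0, 0]'

```text
clock: 20.0
eef_pos: [572.2, 152.2, 96.7]
tool_rot: [-3.141, -0.002, 0.058]
force: [0.5, -0.0, -0.2]
width: 60.2
gripper_force: 0.0
```

```bash
python3 -c "
from h import *
inc((612.5,-317,85,10.5))"
```

```text
t 20.0 [572.2 152.2  96.7] yaw 3.3 w 60.2 F [ 0.5 -0.  -0.2] g 0.0
(612.5, -317, 85, 10.5) -> [ 1.310e+00  4.708e+01  1.140e+00 -4.000e-02 -1.300e-01 -7.190e+00]
```

Call:
jog_arm --increments '[6, 1.3, 47.1, 1, 0, 0, -7.2, 6, 1.3, 47.1, 1, 0, 0, -7.2, 6, 1.3, 47.1, 1, 0, 0, -7.2, 6, 1.3, 47.1, 1, 0, 0, -7.2, 6, 1.3, 47.1, 1, 0, 0, -7.2, 6, 1.3, 47.1, 1, 0, 0, -7.2, 6, 1.3, 47.1, 1, 0, 0, -7.2, 6, 1.3, 47.1, 1, 0, 0, -7.2, 6, 1.3, 47.1, 1, 0, 0, -7.2, 6, 1.3, 47.1, 1, 0, 0, -7.2, 6, 1.3, 47.1, 1, 0, 0, -7.2, 6, 1.3, 47.1, 1, 0, 0, -7.2, 6, 1.3, 47.1, 1, 0, 0, -7.2, 6, 1.3, 47.1, 1, 0, 0, -7.2, 6, 1.3, 47.1, 1, 0, 0, -7.2, 6, 1.3, 47.1, 1, 0, 0, -7.2]'

```text
clock: 21.6
eef_pos: [612.0, -316.6, 85.4]
tool_rot: [-3.141, -0.0, 0.184]
force: [-0.6, -0.3, 0.4]
width: 60.0
gripper_force: 0.0
```

Run:
```python
from h import *
inc((612.5,-317,8,10.5))
p,im=grab("wrist","w7")
for b in blobs(p,im,z=16,lo=60,amin=3000): print(*b)
```

```text
t 21.6 [ 612.  -316.6   85.4] yaw 10.6 w 60.0 F [-0.6 -0.3  0.4] g 0.0
(612.5, -317, 8, 10.5) -> [ 0.04  0.05  7.74 -0.01 -0.01  0.07]
[260. 199.] (613.0, -318.3) (104.8, 37.8) 10.5 
[ 76. 152.] (623.3, -199.5) (82.0, 38.8) -8.1 
[460.  57.] (715.9, -409.0) (86.6, 41.4) -47.7 EDGE
```

Call:
jog_arm --increments '[6, 0.1, 0.2, 3, 0, 0, 0, 6, 0.1, 0.2, 5.5, 0, 0, 0, 6, 0.1, 0.2, 7, 0, 0, 0, 6, 0.1, 0.2, 7.7, 0, 0, 0, 6, 0.1, 0.2, 7.7, 0, 0, 0, 2.5, 0.1, 0.2, 7.7, 0, 0, 0, 2.5, 0.1, 0.2, 7.7, 0, 0, 0, 2.5, 0.1, 0.2, 7.7, 0, 0, 0, 2.5, 0.1, 0.2, 7.7, 0, 0, 0, 2.5, 0.1, 0.2, 7.7, 0, 0, 0, 2.5, 0.1, 0.2, 7.7, 0, 0, 0]'

```text
clock: 22.75
eef_pos: [613.9, -320.1, 10.0]
tool_rot: [3.14, -0.002, 0.183]
force: [-0.7, -0.4, 6.5]
width: 36.1
gripper_force: 60.7
```

```bash
python3 -c "
from h import *
s=ctrl.read_state()['eef_pos']
inc((576.5,73,80,3.4),(576.5,73,s[2]+6,3.4))"
```

```text
t 22.75 [ 613.9 -320.1   10. ] yaw 10.5 w 36.1 F [-0.7 -0.4  6.5] g 60.7
(576.5, 73, 80, 3.4) -> [  3.5  -39.32  -7.06   0.09  -0.12   7.1 ]
(576.5, 73, np.float64(16.011915489478156), 3.4) -> [  3.49 -39.33  -0.66   0.09  -0.12   7.1 ]
```

Call:
jog_arm --increments '[2.5, 0, 0, -3, 0, 0, 0, 2.5, 0, 0, -7, 0, 0, 0, 2.5, 0.4, -4, -7, 0, 0, 1, 2.5, 0.8, -8, -7, 0, 0, 2, 2.5, 1.1, -12, -7, 0, 0, 3, 2.5, 1.5, -16, -7, 0, 0, 4, 2.5, 1.8, -20, -7, 0, 0, 5, 2.5, 2.2, -24, -7, 0, 0, 6, 2.5, 2.5, -28, -7, 0, 0, 7.1, 2.5, 2.9, -32, -7, 0, 0, 7.1, 2.5, 3.2, -36, -7, 0, 0, 7.1, 2.5, 3.5, -38.5, -7, 0, 0, 7.1, 2.5, 3.5, -39.3, -7, 0, 0, 7.1, 2.5, 3.5, -39.3, -7, 0, 0, 7.1, 2.5, 3.5, -39.3, -7, 0, 0, 7.1, 2.5, 3.5, -39.3, -7, 0, 0, 7.1]'

```text
clock: 24.35
eef_pos: [576.2, 70.9, 78.6]
tool_rot: [3.14, -0.001, 0.056]
force: [0.5, 0.6, -0.4]
width: 35.9
gripper_force: 60.2
```

```bash
python3 -c "
from h import *
inc((576.5,73,15.9,3.4))"
```

```text
t 24.35 [576.2  70.9  78.6] yaw 3.2 w 35.9 F [ 0.5  0.6 -0.4] g 60.2
(576.5, 73, 15.9, 3.4) -> [ 0.04 -0.22  6.27  0.08 -0.04 -0.19]
```

Call:
jog_arm --increments '[2.5, 0, 0, 3, 0, 0, 0, 2.5, 0, 0, 5, 0, 0, 0, 2.5, 0, 0, 5.8, 0, 0, 0, 2.5, 0, 0, 6.2, 0, 0, 0, 2.5, 0, 0, 6.3, 0, 0, 0, 2.5, 0, 0, 6.3, 0, 0, 0, 2.5, 0, 0, 6.3, 0, 0, 0, 2.5, 0, 0, 6.3, 0, 0, 0]'

```text
clock: 25.15
eef_pos: [576.5, 73.3, 16.0]
tool_rot: [3.141, -0.002, 0.059]
force: [0.2, -0.2, 2.0]
width: 35.9
gripper_force: 60.5
```

Call:
jog_arm --increments '[4.6, 0, 0, 0, 0, 0, 0, 5.2, 0, 0, 0, 0, 0, 0, 5.8, 0, 0, 0, 0, 0, 0, 5.8, 0, 0, -1, 0, 0, 0, 5.8, 0, 0, -4, 0, 0, 0, 5.8, 0, 0, -8, 0, 0, 0, 5.8, 1, -3, -13, 0, 0, 0, 5.8, 2, -7, -17, 0, 0, 0, 5.8, 2.4, -11, -21, 0, 0, 0, 5.8, 2.4, -12, -26, 0, 0, 0, 5.8, 2.4, -12, -30, 0, 0, 0, 5.8, 2.4, -12, -30, 0, 0, 0, 5.8, 2.4, -12, -30, 0, 0, 0]'

```text
clock: 26.45
eef_pos: [593.5, 194.8, 318.0]
tool_rot: [-3.14, -0.004, 0.06]
force: [-1.0, -0.1, -1.6]
width: 57.9
gripper_force: 0.0
```

Run:
```python
from h import *
inc()
p,im=grab("wrist","w8")
p,im=grab("scene","s8")
for b in blobs(p,im,amin=60):
    if 130<b[0][0]<260 and 160<b[0][1]<240: print(*b)
```

```text
t 26.45 [593.5 194.8 318. ] yaw 3.4 w 57.9 F [-1.  -0.1 -1.6] g 0.0
[190. 222.] (631.0, -197.1) (90.7, 40.4) -6.3 
[151. 181.] (453.7, -318.3) (154.0, 45.8) 6.6
```

View pics/w8.png

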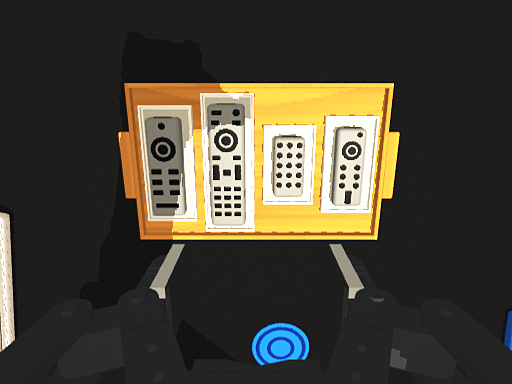

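View pics/s8.png

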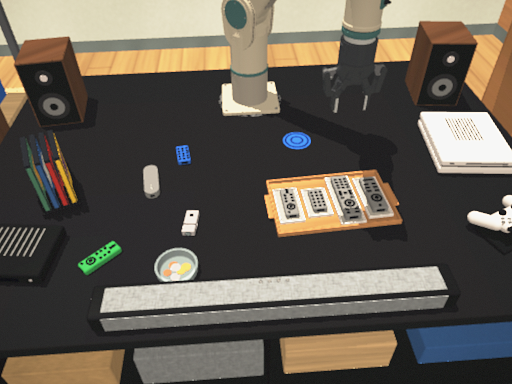

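In the wrist view all four remotes lie in their own bays at px (165,166), (227,164), (288,165) and (350,166). The torch and power bank give the same coordinates as at the start. Handing in.

```bash
python3 -c "
from cell import ctrl
print(ctrl.finish_job())"
```

```text
the job is handed in; nothing more can be done
None
```

I handed the job in at about 26.5 s: in the last camera views each remote lies keys up in its own bay and the power bank and torch have not moved, but the hand-in returned no verdict.

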